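# Ready the pod coffee machine: pod holder home, lock lever down, tank lid shut

### The job

A fresh pod lies in the coffee machine's pulled-out holder and the tank lid has been left open: get the machine ready to brew. Push the pod holder fully home, swing the locking lever all the way down so that it locks the holder, and lower the tank lid gently until it rests shut on the tank, without letting it drop. Leave the cup under the spout and the flask, jar and mug where they are.

Things in the scene. Friction and masses are not known exactly. Their poses are not given: they have to be found in the camera images.
- machine: Pod coffee machine, fixed: black foot, red column and brew head, clear water tank at the back; 330 mm long, 120 wide, 240 high. Origin on the counter under its middle; x points from front to back (the way the holder goes in), z up, y level across it (hinge axis of lever and lid). Brew head: front x -110, y +-52, z 118 to 184 mm; hood: x -140 to 75, z 184 to 240. Tank: x 84 to 181, y +-30.
- holder (a joint): How far the black pod holder (a drawer under the brew head's front, carrying the round pod) is pulled out, in m: 0 fully home at its stop, at most 0.058. It slides along the machine's x with about 2 N of friction and stays where it is left; the lowered lever's pawl locks it.
- holder_front (a point): Centre of the front face of the holder's handle: a black block 46 mm wide (machine y), 20 high, centre 140 mm above the counter. When home it stands 12 mm out from the brew head, but 18 mm back under the overhanging hood, whose underside is 44 mm higher: an upright tool is stopped by the hood, so push with it leaning back about 40 degrees. Axes as the machine's.
- lever (a joint): Angle of the steel locking lever in rad: 0 all the way down (holder locked), 1.1 fully raised; positive about machine y lifts its front. From 0.7 down, up to about 10 N at the tongue works it against a cam spring, which goes over centre at 0.12 and then pulls it on to 0; let go between 0.2 and 0.6 it springs back to 0.6. With the holder out, its pawl stops it at about 0.3: it cannot lock.
- lever_pivot (a point): Lever's hinge axis (along machine y), mid width, 185 mm above the counter. Fixed.
- lever_grip (a point): Middle of the grip of the lever's finger tongue: a steel bar 40 mm wide (machine y), 11 thick, 47 long, on the crossbar joining the lever's two side arms. 159 mm from the pivot, 17 mm short of the tongue's tip, 23 mm clear of the crossbar. Turns with the lever; with the lever down it is 43 mm in front of the hood, 215 mm above the counter.
- lid (a joint): Angle of the grey tank lid in rad: 0 shut on the tank, 1.57 upright, 1.8 leaning back on its stop. Positive opens, about the machine's y, front edge up. 50 g on a loose hinge: it stays by itself only when nearly upright; below about 1.3 rad it falls fast if not held.
- lid_hinge (a point): Lid's hinge axis (along machine y) at the tank's back edge, mid width, 214 mm above the counter. Fixed.
- lid_grip (a point): Point on the lid's middle line, 78 mm from the hinge, 23 mm short of its free front edge. The lid is 62 mm wide (machine y), 101 long from the hinge, 6 thick; its long edges stand 1 mm outside the tank and can be pinched across the width, a finger passing on either side of the tank (nothing beside it down to 40 mm above the counter).
- tray (a point): Middle of the drip tray's top, under the spout.
- cup: White espresso cup, 62 mm across, 58 mm high, standing on the drip tray under the spout. Origin under its centre. Leave alone.
- flask: Tall dark steel flask, 74 mm across, 235 mm high, on the counter on the machine's far side. Origin under its centre. Leave alone.
- jar: Glass jar with a wooden cap, 72 mm across, 100 mm high, on the counter on the machine's far side. Origin under its centre. Leave alone.
- mug: Blue mug, 82 mm across, 92 mm high, handle to its +y, on the counter on the robot's side of the machine. Origin under its centre. Leave alone.

How it is judged:
By the outcome, as a careful person would: the job done as asked, in the order asked, and still so for the second after the job is handed in, with the robot touching nothing.
It also fails if it takes over 61 s, if anything falls off the work surface, if the arm or the gripper's body presses on something with over 40 N, if the wrist force passes 120 N, or if a joint passes its speed limit or range.

### The arm

A 6-joint arm with a two-finger parallel gripper is mounted at the origin on the work surface. World frame = base frame: x ahead of the robot, y to its left, z up, the work surface at z = 0. Lengths are in m, angles in degrees, forces in N, time in s.
With the tool pointing down it reaches from about 0.35 to 0.875 m from the base axis. Payload 4.2 kg.
Tool frame: the origin (TCP) lies midway between the tips of the shut fingers; the grasp point (between the pads) lies 19 mm behind it; z points along the fingers, y is the line along which they close (so a half turn about z gives the same grasp; the last joint's range is limited). The gripper opens to 87 mm and grips with 3 to 60 N. Pads are 19 mm wide; open, the fingers measure 117 mm over their backs; the gripper's body (75 mm by 190 mm) begins 51 mm behind the grasp point.
Start: joints at [-52.735, 22.042, 0.453, 0, -68.411, -14.817], TCP at [0.239, -0.578, 0.223] pointing down, gripper open.
Joint ranges: [-179.83, 179.83], [-69.29, 118.12], [-61.27, 80.66], [-181.25, 117.63], [-171.15, -9.14], [-177.46, 177.46]. Speed limits (degrees/s): [159.86, 159.86, 180, 180, 180, 180].

### API

Orientations are given as [roll, pitch, yaw] about the fixed x, y, z axes, in that order (R = Rz(yaw) Ry(pitch) Rx(roll)).
In Python, from workcell import env gives the robot as it stands. The module is installed in compiled form; this text tells all that it offers. Calls block until the motion is done:
- env.goto(position, orientation): joint-space move of the TCP to a pose.
- env.move_straight(position, rotation=None, rate=0.15, force_limit=None): straight line of the TCP; rotation=None keeps the orientation; rate is the mean speed in m/s. With force_limit (N) it stops when the force on the tool has changed by that much, and returns True; else False.
- env.set_joints(angles): joint-space move.
- env.gripper_to(opening, grasp_force=None): opening from 0.0 (shut) to 1.0 (fully open); grasp_force is the grip in N (None keeps the last); returns when the fingers have stopped.
- env.dwell(seconds).
- env.inverse_kinematics(position, orientation): joint angles nearest the present ones, or None.
- env.read_state(): the state.
- env.grab_frame(name): name is "side" or "top" or "wrist"; returns a dict with "image" (420x560x3 uint8, blue, green, red), "fx", "fy", "cx", "cy" (pixels), "position" and "orientation" of the camera in the world. Camera axes: x right, y up, looking along -z (the intrinsics and any distortion apply to the point x, -y, -z); pixel columns grow to the right and rows downward; lengths in m; the calibration is good to about 2 mm. A picture is of the moment at which its call begins. There is no depth.
A pose or a line that the arm cannot do raises env.Unreachable and nothing moves.
- env.close_job(): hands the job in; it is judged then, once.
Trained networks look in a picture, given as the dict that the camera call returned (one of the last four; its "shot" number tells which), for a name from the list of things; names that differ only in an ending like _2 or _b are one class to them, and where a whole thing is asked for, a point or a joint stands for the part that bears it (a point fixed in the world has none). Each returns a list of dicts, best first, with "score" (0 to 1); they miss things now and then, are a little off and sometimes report something else, mostly with a low value. They report only what shows in the picture. A call takes as long as a camera call.
- env.search_frame(picture, thing): "xyz" ([x, y, z] in m, in world coordinates, good to about 4 mm: the middle of the surface that is visible of it).
- env.trace(picture, thing): "mask" (420x560 bool, what is visible of it).
The state is a dict: "clock": time; "joint_positions": joint angles; "qvel": joint speeds; "joint_torque": joint torques, N m; "position": TCP position; "tool_rot": TCP orientation; "force": force on the tool from outside, world axes, zero at the start; "wrist_torque": the same for the moment, N m; "opening": opening from 0.0 (shut) to 1.0 (fully open); "finger_force": force on a finger pad.
Only numpy, scipy, OpenCV 4.12 (cv2) and the standard library are available. Lean on these libraries where they do the work, as an engineer would, in place of code of your own. Each camera call takes 0.05 s, during which the arm holds its last target. There are 200 camera calls.

## Working session

There is one attempt and no reset: what is moved stays moved. The work goes in short steps, each a Python script; the robot and the scene stay as the last script left them, time stands still between calls to the robot, and variables do not carry over. Pictures are saved under pics/ and viewed, at most 12 in all, crops included, and the job is handed in when it is done.

```bash
mkdir -p pics; python3 - <<'E'
from workcell import env
import cv2,numpy as np
fs={n:env.grab_frame(n) for n in("side","top")}
cv2.imwrite("pics/side0.png",fs["side"]["image"]);cv2.imwrite("pics/top0.png",fs["top"]["image"])
for n,f in fs.items():
    print(n,f["position"],f["orientation"],f["fx"],[k for k in f])
    for t in["machine","holder_front","holder","lever_grip","lever","lever_pivot","lid","lid_grip","lid_hinge","tray","cup","flask","jar","mug"]:
        try:
            r=env.search_frame(f,t); print(t,[(np.round(d["xyz"],3).tolist(),round(d["score"],2)) for d in r[:2]])
        except Exception as e: print(t,e)
print(env.read_state()["clock"])
E
```

```text
side [ 0.49573822 -0.79883485  0.71141634] [57.89715933 -1.31803669 -4.21577583] 530.9484454247208 ['image', 'fx', 'fy', 'cx', 'cy', 'position', 'orientation', 'shot']
machine [([0.542, 0.024, 0.214], 0.92)]
holder_front [([0.514, -0.036, 0.151], 0.86)]
holder [([0.516, -0.032, 0.151], 0.57)]
lever_grip [([0.529, 0.031, 0.308], 0.59)]
lever [([0.527, 0.032, 0.308], 0.63), ([0.584, 0.292, 0.272], 0.33)]
lever_pivot [([0.533, 0.032, 0.311], 0.57)]
lid [([0.585, 0.291, 0.271], 0.73), ([0.373, 0.172, 0.061], 0.37)]
lid_grip [([0.585, 0.294, 0.269], 0.85)]
lid_hinge [([0.586, 0.292, 0.268], 0.73)]
tray [([0.54, 0.021, 0.216], 0.76)]
cup [([0.535, 0.001, 0.073], 0.98), ([0.712, 0.078, 0.134], 0.49)]
flask [([0.714, 0.078, 0.136], 0.95)]
jar [([0.675, -0.036, 0.071], 0.9), ([0.585, 0.29, 0.271], 0.49)]
mug [([0.372, 0.17, 0.059], 0.97)]
top [0.45971943 0.05595383 1.02506622] [  6.0028325   -0.70233007 -88.51454518] 490.0188083403079 ['image', 'fx', 'fy', 'cx', 'cy', 'position', 'orientation', 'shot']
machine [([0.548, 0.129, 0.235], 0.75)]
holder_front [([0.509, -0.035, 0.152], 0.51), ([0.583, 0.29, 0.279], 0.28)]
holder [([0.511, -0.035, 0.153], 0.53)]
lever_grip [([0.527, 0.042, 0.315], 0.62)]
lever [([0.524, 0.036, 0.314], 0.91)]
lever_pivot [([0.526, 0.038, 0.314], 0.82)]
lid [([0.581, 0.293, 0.287], 0.65)]
lid_grip [([0.586, 0.293, 0.283], 0.67)]
lid_hinge [([0.579, 0.289, 0.282], 0.75)]
tray [([0.544, 0.128, 0.241], 0.61)]
cup [([0.363, 0.196, 0.013], 0.46)]
flask [([0.705, 0.106, 0.156], 0.63)]
jar [([0.672, -0.011, 0.095], 0.71), ([0.583, 0.293, 0.285], 0.55)]
mug [([0.365, 0.197, 0.012], 0.62)]
1.5
```

View pics/side0.png

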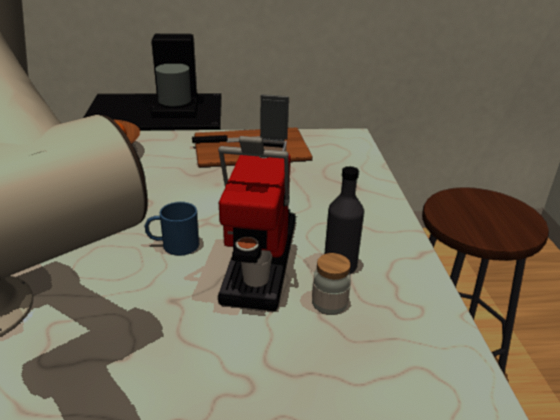

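View pics/top0.png

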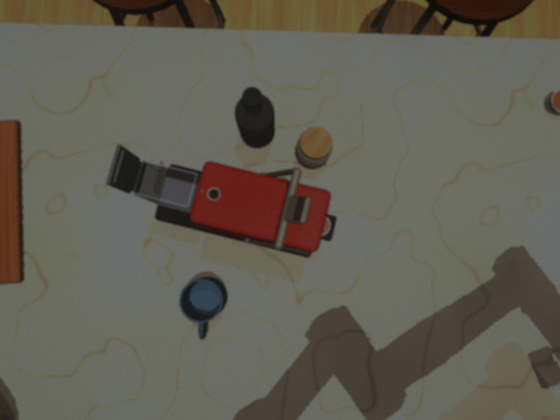

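The side view shows the machine from the front: holder at about (247,243), lever crossbar at (253,150) and upright lid at (273,118). The top view puts the machine on a yaw of about 78°, with the flask and jar on its far side. Next I'll fit the machine pose to both pictures.

```bash
cat > h.py <<'E'
from workcell import env
import cv2,numpy as np
from scipy.spatial.transform import Rotation as R
from scipy.optimize import minimize
def proj(f,P):
    C=R.from_euler('xyz',f["orientation"],degrees=True).as_matrix()
    c=(np.atleast_2d(P)-f["position"])@C
    return np.c_[f["cx"]+f["fx"]*c[:,0]/-c[:,2], f["cy"]-f["fy"]*c[:,1]/-c[:,2]]
def w(p,M):
    x,y,a=p; M=np.atleast_2d(M); c,s=np.cos(a),np.sin(a)
    return np.c_[x+c*M[:,0]-s*M[:,1], y+s*M[:,0]+c*M[:,1], M[:,2]]
def box(x0,x1,y,z0,z1): return np.array([[a,b,c] for a in(x0,x1) for b in(-y,y) for c in(z0,z1)])
S=4
def hull(f,P):
    m=np.zeros((420*S,560*S),np.uint8); q=cv2.convexHull((proj(f,P)*S+S/2).astype(np.float32))
    cv2.fillConvexPoly(m,np.round(q).astype(np.int32),1); return m
E
cat > fit.py <<'E'
from h import *
f={n:env.grab_frame(n) for n in("side","top")}
red={}
for n in f:
    hsv=cv2.cvtColor(f[n]["image"],cv2.COLOR_BGR2HSV)
    m=((hsv[...,0]<6)|(hsv[...,0]>172))&(hsv[...,1]>170)&(hsv[...,2]>50)
    k,l,st,_=cv2.connectedComponentsWithStats(m.astype(np.uint8)); 
    m=np.isin(l,[i for i in range(1,k) if st[i,4]>80 and 150<st[i,0]<340 and 140<st[i,1]<260]).astype(np.uint8)
    red[n]=cv2.resize(cv2.morphologyEx(m,cv2.MORPH_CLOSE,np.ones((11,11))),None,fx=S,fy=S,interpolation=cv2.INTER_NEAREST)
    print(n,m.sum())
def cost(q,ns=("side","top"),full=False):
    p=q[:3]; c=[]
    for n in ns:
        m=hull(f[n],w(p,box(-.14,.075,q[3],.184,.24)))
        if n=="side": m|=hull(f[n],w(p,box(-.11,.075,.052,.118,.184)))
        c.append(1-(m&red[n]).sum()/(m|red[n]).sum())
    return c if full else sum(c)
for ns in (("top",),("side","top")):
    best=min((minimize(cost,[.545+dx,.12,np.deg2rad(a),.052],args=(ns,),method="Nelder-Mead",options=dict(initial_simplex=np.array([.545,.12,np.deg2rad(a),.052])+np.vstack([np.zeros(4),np.diag([.02,.03,.1,.006])]),maxiter=300)) for dx in(0,) for a in(76,82)),key=lambda r:r.fun)
    q=best.x; print(ns,q,np.rad2deg(q[2]),best.fun,cost(q,full=True))
np.save("p.npy",q[:3])
c,s=np.cos(q[2]),np.sin(q[2])
for t in["holder_front","holder","lever_grip","lid","lid_grip","cup","flask","jar","mug"]:
  for n in f:
    for d in env.search_frame(f[n],t)[:1]:
        v=np.array(d["xyz"])-[q[0],q[1],0]; print(t,n,np.round([c*v[0]+s*v[1],-s*v[0]+c*v[1],v[2]],4),round(d["score"],2))
ims=[]
for n,(x,y) in dict(side=(190,70),top=(90,110)).items():
    im=cv2.resize(f[n]["image"],None,fx=S,fy=S,interpolation=cv2.INTER_CUBIC)
    def line(P,col):
        cv2.polylines(im,[np.round(proj(f[n],w(q[:3],P))*S+S/2).astype(np.int32)],True,col,1)
    for x0,x1,yy,z in((-.14,.075,.052,.24),(-.14,.075,.052,.184),(-.11,.075,.052,.118),(.084,.181,.03,.21)):
        line([[x0,-yy,z],[x1,-yy,z],[x1,yy,z],[x0,yy,z]],(0,255,0))
    for th in(.7,.9,1.1):
        e=th+np.arcsin(.03/.159); r=.176
        X,Z=-.027-r*np.cos(e),.185+r*np.sin(e); line([[X,-.02,Z],[X,.02,Z]],(255,255,0))
    for th in(1.4,1.57,1.8):
        X,Z=.183-.101*np.cos(th),.214+.101*np.sin(th); line([[X,-.031,Z],[X,.031,Z]],(0,255,255))
    for X in(-.18,-.165): line([[X,-.023,.15],[X,.023,.15],[X,.023,.13],[X,-.023,.13]],(255,0,255))
    ims.append(cv2.resize(im[y*S:(y+190)*S,x*S:(x+250)*S] if n=="top" else im[y*S:(y+240)*S,x*S:(x+125)*S],(800,600) if n=="top" else (312,600)))
    cv2.imwrite(f"pics/fit_{n}.png",ims[-1])
E
python3 fit.py
```

```text
side 4539
top 6708
('top',) [0.54562468 0.11599676 1.35947404 0.04943216] 77.89212472443909 0.15670727150437191 [np.float64(0.27738653760679544), np.float64(0.15670727150437191)]
('side', 'top') [0.5457486  0.11592019 1.371401   0.0494561 ] 78.5754895544283 0.42955243332420145 [np.float64(0.26743674807146567), np.float64(0.16211568525273579)]
holder_front side [-0.1543  0.0007  0.1519] 0.95
holder_front top [-0.1544  0.004   0.1488] 0.72
holder side [-0.1515 -0.0013  0.1527] 0.62
holder top [-0.1594  0.0052  0.1552] 0.75
lever_grip side [-0.081  -0.0018  0.3086] 0.92
lever_grip top [-0.0765  0.0051  0.3087] 0.59
lid side [ 0.1793 -0.0015  0.2723] 0.68
lid top [ 0.1809 -0.001   0.287 ] 0.81
lid_grip side [ 0.1832 -0.0037  0.2656] 0.9
lid_grip top [ 0.1772 -0.0006  0.2812] 0.83
cup side [-0.1155 -0.0134  0.0696] 0.7
flask side [-0.0014 -0.1726  0.1329] 0.6
flask top [ 0.0188 -0.1626  0.1566] 0.73
jar side [-0.1232 -0.1545  0.0696] 0.58
jar top [-0.0954 -0.1493  0.0978] 0.73
mug side [0.0159 0.1794 0.0614] 0.58
mug top [0.043  0.1965 0.0154] 0.84
```

View pics/fit_top.png

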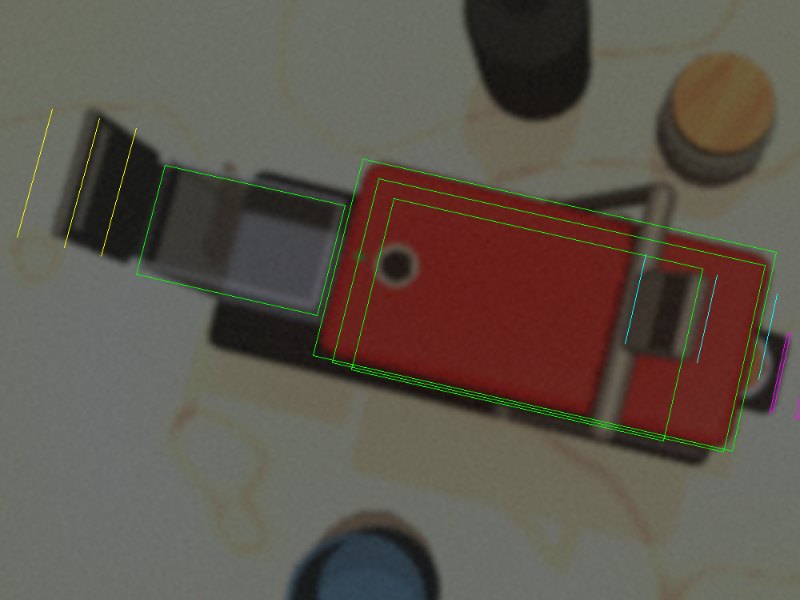

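View pics/fit_side.png

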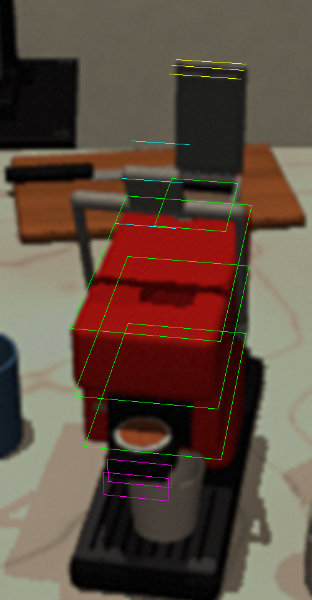

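The overlay agrees closely in the top view. In the side view the head's front right edge is off by about 5 px. I'll read corner points from enlarged, brightened crops.

```bash
python3 - <<'E'
import cv2,numpy as np
s=cv2.imread("pics/side0.png")[130:310,210:305]; t=cv2.imread("pics/top0.png")[135:265,100:345]
b=lambda i,k,g:cv2.resize(np.clip(255*(i/255.)**.6*g,0,255).astype(np.uint8),None,fx=k,fy=k,interpolation=cv2.INTER_CUBIC)
A=b(s,3.2,1.1);B=b(t,3.2,1.3);print(A.shape,B.shape)
for im,(x0,y0) in((A,(210,130)),(B,(100,135))):
    for v in range(0,300,20):
        cv2.putText(im,str(x0+v),(int(v*3.2),8),0,.3,(0,0,255),1); cv2.line(im,(int(v*3.2),10),(int(v*3.2),16),(0,0,255),1)
        cv2.putText(im,str(y0+v),(0,int(v*3.2)+4),0,.3,(0,0,255),1)
cv2.imwrite("pics/sidez.png",A);cv2.imwrite("pics/topz.png",B)
E
```

```text
(576, 304, 3) (416, 784, 3)
```

View pics/sidez.png

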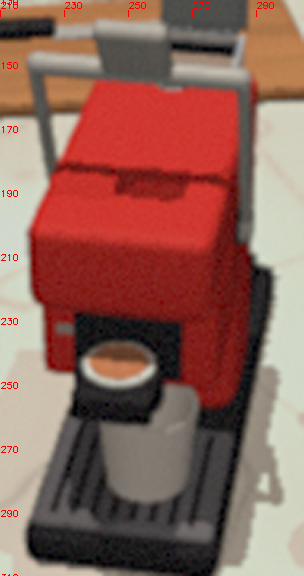

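View pics/topz.png

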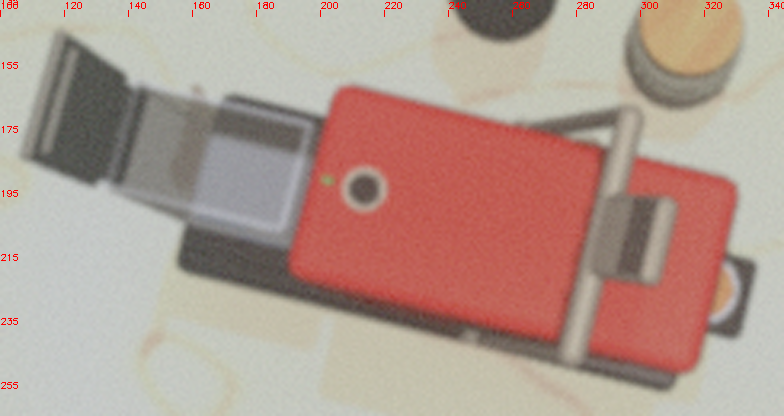

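Side crop: handle lower edge (73,415)–(160,422), tongue tip (97,22)–(170,27), foot front (30,525)–(213,540). Top crop: hood corners (338,84), (287,272), (697,374) and (738,180); tongue tip (675,198)–(657,283); handle front (755,260)–(738,337). These go into a least-squares fit.

```bash
cat > fit2.py <<'E'
from h import *
from scipy.optimize import least_squares
f={n:env.grab_frame(n) for n in("side","top")}
Sz=lambda x,y:np.array([210+x/3.2-.3,130+y/3.2-.3]); T=lambda x,y:np.array([100+x/3.2-.3,135+y/3.2-.3]); S2=lambda x,y:np.array([190+x/2.5,70+y/2.5])
E0=np.arcsin(.03/.159)
def model(q):
    x,y,a,hw,fx,h,lv,ld=q
    hf=-.122-h; e=lv+E0
    tip=lambda s,r=.176,o=0:[-.027-r*np.cos(e)+o*np.sin(e),s,.185+r*np.sin(e)+o*np.cos(e)]
    lt=lambda s,r=.101:[.183-r*np.cos(ld),s,.214+r*np.sin(ld)]
    return [("top",T(338,84),[.075,-hw,.24],1,"hood"),("top",T(287,272),[.075,hw,.24],1,"hood"),("top",T(697,374),[-.14,hw,.24],1,"hood"),("top",T(738,180),[-.14,-hw,.24],1,"hood"),
    ("side",Sz(30,565),[fx,.06,0],1,"foot"),("side",Sz(213,575),[fx,-.06,0],1,"foot"),
    ("side",Sz(73,415),[hf,.023,.13],1,"hold"),("side",Sz(160,422),[hf,-.023,.13],1,"hold"),("top",T(755,260),[hf,-.023,.15],1,"hold"),("top",T(738,337),[hf,.023,.15],1,"hold"),
    ("top",T(675,199),tip(-.02),1,"lev"),("top",T(657,283),tip(.02),1,"lev"),("side",Sz(97,22),tip(.02),1,"lev"),("side",Sz(170,27),tip(-.02),1,"lev"),
    ("top",T(62,30),lt(-.031),1,"lid"),("top",T(22,157),lt(.031),1,"lid"),("side",S2(177,68),lt(.031),1,"lid"),("side",S2(245,72),lt(-.031),1,"lid")]
def res(q,v=False):
    out=[]
    for n,px,P,wt,t in model(q):
        d=(proj(f[n],w(q[:3],P))[0]-px); out+=list(d*wt)
        if v: print(t,n,np.round(d,1))
    return out
r=least_squares(res,[.545,.116,np.deg2rad(77.8),.05,-.16,.04,.9,1.7],loss="soft_l1")
print(np.round(r.x,4),np.rad2deg(r.x[2]));res(r.x,True);np.save("q.npy",r.x)
E
python3 fit2.py
```

```text
[ 0.5465  0.1135  1.3574  0.0498 -0.1345  0.0382  0.9451  1.6314] 77.77053509242177
hood top [-0.7 -1. ]
hood top [-0.5 -0.2]
hood top [ 1.8 -0.1]
hood top [3.1 0.4]
foot side [-1.2 -2.4]
foot side [2.1 1.4]
hold side [-0.1  1.6]
hold side [-1.9  2.1]
hold top [-0.4 -1. ]
hold top [-0.9 -0.1]
lev top [-0.2 -1.3]
lev top [-1.2  0.1]
lev side [-1.   0.8]
lev side [-0.1  1.1]
lid top [-0.3 -0. ]
lid top [0.6 0.8]
lid side [-0.4 -2.1]
lid side [ 0.9 -1.7]
```

```bash
cat >> h.py <<'E'
q=np.load("q.npy"); p=q[:3]; E0=np.arcsin(.03/.159)
PIV=np.array([-.027,0,.185]); HIN=np.array([.183,0,.214])
def pose(m,tilt,back=0.,sg=1):
    """TCP pose for machine point m lying `back` behind the TCP on the tool axis; tilt>0 points inward"""
    t=np.deg2rad(tilt); d=np.array([np.sin(t),0,-np.cos(t)]); y=np.array([0,sg,0.]); x=np.cross(y,d)
    M=R.from_euler('z',p[2]).as_matrix()@np.c_[x,y,d]
    return w(p,np.array(m)+back*d)[0], R.from_matrix(M).as_euler('xyz',degrees=True)
def lever(th,r=.159): e=th+E0; return PIV+r*np.array([-np.cos(e),0,np.sin(e)])
def lid(th,r=.078): return HIN+r*np.array([-np.cos(th),0,np.sin(th)])
def st():
    s=env.read_state(); print("t",round(s["clock"],2),"F",np.round(s["force"],1),"open",round(s["opening"],3),"ff",np.round(s["finger_force"],1),"pos",np.round(s["position"],4)); return s
def inv(P): v=np.array(P)-[p[0],p[1],0]; c,s=np.cos(p[2]),np.sin(p[2]); return np.array([c*v[0]+s*v[1],-s*v[0]+c*v[1],v[2]])
E
python3 - <<'E'
from h import *
for sg in(1,-1):
    for nm,a in dict(push0=([-.21,0,.135],40),push1=([-.129,0,.135],40),
      lev0=(lever(.945),-30,.013),lev0b=(lever(.945),-15,.013),levm=(lever(.5),-5,.013),lev1=(lever(0),24,.013),lev1b=(lever(0),5,.013),
      lid0=(lid(1.63),-45,.019),lid0b=(lid(1.63),-30,.019),lidm=(lid(.8),-20,.019),lid1=(lid(0),0,.019),lid1b=(lid(0),-20,.019),lidpre=(lid(1.63)+[.08,0,.08],-45,.019)).items():
        P,O=pose(*a,sg=sg); j=env.inverse_kinematics(P,O); print(sg,nm,np.round(P,3),None if j is None else np.round(j))
E
```

```text
1 push0 [ 0.502 -0.092  0.135] [-19.  23.  -8. -43. -71.  26.]
1 push1 [ 0.519 -0.013  0.135] [-11.  21. -10. -45. -65.  20.]
1 lev0 [0.525 0.015 0.318] [ 31.  16.  -9.  21. -88. -49.]
1 lev0b [0.526 0.018 0.317] [ 26.  12.  -6.  12. -82. -41.]
1 levm [ 0.515 -0.034  0.273] [ 17.  10. -11.   5. -72. -31.]
1 lev1 [ 0.509 -0.06   0.203] [ -5.  14.  -9. -26. -66.   3.]
1 lev1b [ 0.508 -0.064  0.202] [  8.  12. -15.  -5. -61. -18.]
1 lid0 [0.583 0.284 0.278] [  49.   41.   21.   21. -110.  -61.]
1 lid0b [0.584 0.288 0.275] [ 47.  35.  18.  15. -99. -60.]
1 lidm [0.572 0.233 0.252] [ 43.  27.   6.  11. -86. -57.]
1 lid1 [0.569 0.216 0.195] [ 36.  22.  -4.  -0. -64. -48.]
1 lid1b [0.567 0.21  0.196] [ 41.  28.  -1.  12. -78. -58.]
1 lidpre [0.6   0.362 0.358] [  51.   49.   47.   23. -127.  -56.]
-1 push0 [ 0.502 -0.092  0.135] [ -19.   23.   -8.  -43.  -71. -154.]
-1 push1 [ 0.519 -0.013  0.135] [ -11.   21.  -10.  -45.  -65. -160.]
-1 lev0 [0.525 0.015 0.318] [ 31.  16.  -9.  21. -88. 131.]
-1 lev0b [0.526 0.018 0.317] [ 26.  12.  -6.  12. -82. 139.]
-1 levm [ 0.515 -0.034  0.273] [ 17.  10. -11.   5. -72. 149.]
-1 lev1 [ 0.509 -0.06   0.203] [  -5.   14.   -9.  -26.  -66. -177.]
-1 lev1b [ 0.508 -0.064  0.202] [  8.  12. -15.  -5. -61. 162.]
-1 lid0 [0.583 0.284 0.278] [  49.   41.   21.   21. -110.  119.]
-1 lid0b [0.584 0.288 0.275] [ 47.  35.  18.  15. -99. 120.]
-1 lidm [0.572 0.233 0.252] [ 43.  27.   6.  11. -86. 123.]
-1 lid1 [0.569 0.216 0.195] [ 36.  22.  -4.   0. -64. 132.]
-1 lid1b [0.567 0.21  0.196] [ 41.  28.  -1.  12. -78. 122.]
-1 lidpre [0.6   0.362 0.358] [  51.   49.   47.   23. -127.  124.]
```

```bash
python3 - <<'E'
from h import *
env.gripper_to(0.0,20)
env.goto(*pose([-.215,0,.134],45))
st()
P,O=pose([-.119,0,.134],45)
print(env.move_straight(P,rate=.05,force_limit=14)); s=st(); print("machine tcp",inv(s["position"]))
f=env.grab_frame("top"); g=env.grab_frame("side"); cv2.imwrite("pics/push_top.png",f["image"])
for x in(f,g):
    r=env.search_frame(x,"holder_front"); print([(np.round(inv(d["xyz"]),4),round(d["score"],2)) for d in r[:1]])
E
```

```text
t 6.08 F [ 0.4 -0.7 -0.7] open 0.01 ff 0.0 pos [ 0.501  -0.0973  0.1341]
True
t 7.72 F [-1.4 -3.4  2.5] open 0.004 ff 1.9 pos [ 0.5199 -0.0101  0.1337]
machine tcp [-0.12648821 -0.00018284  0.13374587]
[]
[(array([-0.1165, -0.0085,  0.0669]), 0.62)]
```

```bash
python3 - <<'E'
from h import *
P,O=pose([-.112,0,.134],45)
print(env.move_straight(P,rate=.03,force_limit=25)); s=st(); print("machine tcp",inv(s["position"]))
env.move_straight(pose([-.20,0,.134],45)[0],rate=.15)
env.gripper_to(1.0)
th=q[6]; m=lever(th); 
P,O=pose(m+[.035,0,.09],-30,.013); env.goto(*pose([-.22,0,.40],0)); env.goto(P,O); s=st()
for n in("side","top","wrist"):
    f=env.grab_frame(n); cv2.imwrite(f"pics/lv_{n}.png",f["image"])
    print(n,[(np.round(inv(d["xyz"]),4),round(d["score"],2)) for t in("lever_grip","holder_front") for d in env.search_frame(f,t)[:1]])
    if n=="wrist":
        im=f["image"].copy()
        for t in(.85,.945,1.05):
            for r in(.176,.136):
                a=[np.round(proj(f,w(p,lever(t,r)+[0,y,0]))[0]).astype(int).tolist() for y in(-.02,.02)]; cv2.line(im,a[0],a[1],(0,255,255) if t!=.945 else (0,255,0),1)
        cv2.imwrite("pics/lv_wrist.png",im)
E
```

```text
True
t 8.25 F [-2.2 -4.8  3.5] open 0.004 ff 2.7 pos [ 0.5201 -0.0101  0.1333]
machine tcp [-0.12641981 -0.00034102  0.13330171]
t 12.17 F [-0.  -0.9  1.4] open 1.0 ff 0.0 pos [0.5329 0.0499 0.4054]
side [(array([-0.082 , -0.0038,  0.3103]), 0.88), (array([-0.1195,  0.0015,  0.1474]), 0.64)]
top [(array([-0.0807, -0.0018,  0.3151]), 0.84), (array([ 0.0315, -0.1829,  0.2366]), 0.36)]
wrist [(array([-0.0796,  0.0053,  0.3137]), 0.67)]
```

View pics/lv_wrist.png

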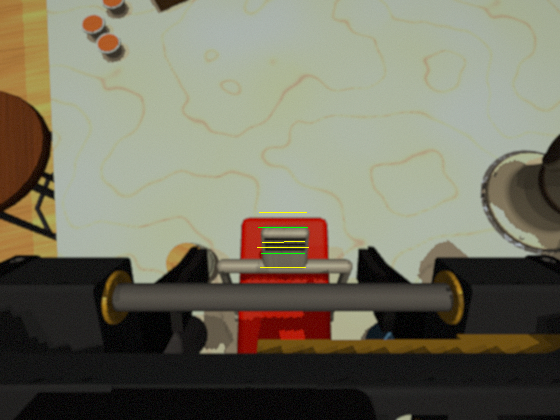

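The wrist view puts the tongue tip at rows 226–228, on my predicted line at 227, centred at column 285 against a predicted 283. The crossbar is at row 266, so it is clear. The holder met its stop about 2 mm deeper than my frame predicts, so I'll shift the frame by that and grip the lever.

```bash
python3 - <<'E'
import numpy as np
q=np.load("q.npy"); q[:2]+=.002*np.array([np.cos(q[2]),np.sin(q[2])]); q[6]-=.012; q[7]-=.0; np.save("q.npy",q)
E
python3 - <<'E'
from h import *
th=q[6]
P,O=pose(lever(th),-30,.013)
print(env.move_straight(P,O,rate=.1,force_limit=12)); st()
env.gripper_to(0.0,20); s=st()
f=env.grab_frame("side"); cv2.imwrite("pics/g.png",f["image"])
E
```

```text
False
t 13.74 F [ 0.   0.  -0.5] open 1.0 ff 0.0 pos [0.5257 0.0157 0.3176]
t 14.58 F [-4.2  1.2  0.8] open 0.456 ff 20.0 pos [0.5236 0.0151 0.3167]
```

```bash
python3 - <<'E'
import numpy as np
q=np.load("q.npy"); q[:2]+=.0022*np.array([-np.sin(q[2]),np.cos(q[2])]); np.save("q.npy",q)
E
python3 - <<'E'
from h import *
th0=q[6]
for t in np.linspace(th0,-.01,9)[1:]:
    P,O=pose(lever(t),-30+np.rad2deg(th0-t),.013)
    hit=env.move_straight(P,O,rate=.06,force_limit=45); s=env.read_state()
    print(round(t,2),hit,np.round(s["force"],1),np.round(1e3*(inv(s["position"])-inv(P)),1),round(s["opening"],3))
    if hit: break
st()
E
```

```text
0.82 False [ 3.2 -0.2 -1.9] [-0.1 -0.3 -0.1] 0.461
0.7 False [ 3.1 -0.5 -2.3] [ 0.1 -0.3 -0.1] 0.458
0.58 False [ 3.6 -0.  -2.2] [ 0.  -0.3 -0.2] 0.455
0.46 False [0.6 8.2 7.2] [ 1.7 -0.8  2.4] 0.457
0.34 False [ 5.5 -2.1 -7.4] [-0.4 -0.1 -1.1] 0.456
0.23 False [3.5 2.  3.5] [ 0.4 -0.5  0.9] 0.456
0.11 False [-0.9  4.2 15.5] [ 1.  -1.   3.8] 0.456
-0.01 False [2.7 0.3 7.2] [ 0.1 -0.3  0.8] 0.458
t 18.23 F [2.7 0.3 7.2] open 0.458 ff 20.0 pos [ 0.5073 -0.0581  0.2024]
```

```bash
python3 - <<'E'
from h import *
env.gripper_to(0.8)
env.move_straight(pose(lever(0),24,.013-.09)[0],rate=.2)
s=st()
env.goto(*pose([-.10,0,.42],0)) 
P,O=pose(lid(q[7])+[.045,0,.10],-35,.019)
env.gripper_to(1.0); env.goto(P,O); st()
f={n:env.grab_frame(n) for n in("side","top","wrist")}
for n in f:
    print(n,[(t,np.round(inv(d["xyz"]),4),round(d["score"],2)) for t in("lever_grip","lid_grip","holder_front") for d in env.search_frame(f[n],t)[:1]])
a=cv2.resize(f["side"]["image"][110:290,190:320],None,fx=3,fy=3,interpolation=cv2.INTER_CUBIC)
def ov(f,im):
    for r in(.101,.0):
        for t in(q[7]-.1,q[7],q[7]+.1):
            c=[np.round(proj(f,w(p,lid(t,r)+[0,y,0]))[0]).astype(int).tolist() for y in(-.031,.031)]; cv2.line(im,c[0],c[1],(0,255,0) if t==q[7] else (0,255,255),1)
wi=f["wrist"]["image"].copy(); ov(f["wrist"],wi); wi=cv2.resize(wi,(400,300))
c=np.zeros((540,800,3),np.uint8); c[:,:390]=a[:540,:390]; c[:300,400:]=wi
c[300:,400:]=cv2.resize(f["top"]["image"][135:265,100:316],(400,240)); cv2.imwrite("pics/lid0.png",c)
E
```

```text
t 19.65 F [-0.   0.8 -0.3] open 0.803 ff 0.0 pos [ 0.4988 -0.0932  0.2844]
t 22.32 F [ 1.3  0.6 -0.1] open 0.997 ff 0.0 pos [0.5922 0.3312 0.3781]
side [('lever_grip', array([-0.1615, -0.003 ,  0.2352]), 0.65), ('lid_grip', array([ 0.1833, -0.0019,  0.2657]), 0.85), ('holder_front', array([-1.225e-01, -1.000e-04,  1.485e-01]), 0.6)]
top [('lever_grip', array([-0.1516,  0.0092,  0.2376]), 0.77), ('lid_grip', array([ 0.1832, -0.0045,  0.2795]), 0.79), ('holder_front', array([0.0437, 0.1958, 0.0151]), 0.65)]
wrist [('lever_grip', array([-0.1464,  0.0062,  0.2381]), 0.84), ('lid_grip', array([ 0.1934, -0.002 ,  0.2977]), 0.86)]
```

View pics/lid0.png

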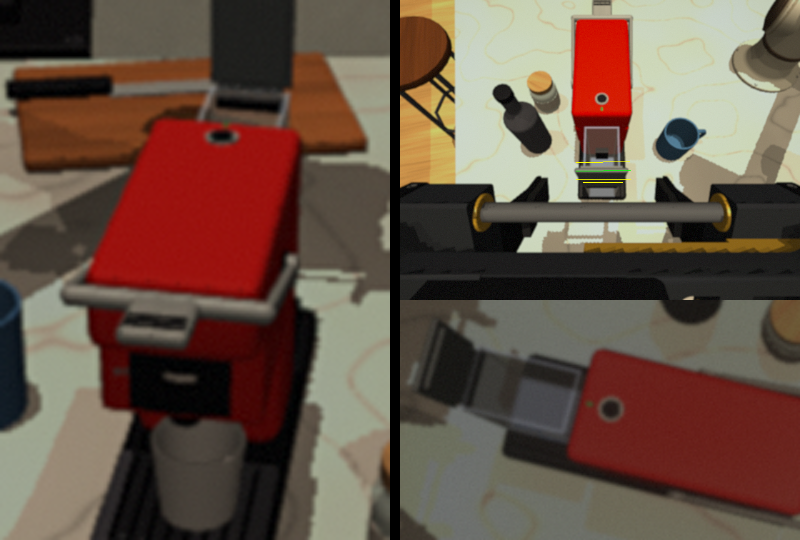

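The side crop shows the lever lowered, with its tongue tip at about (118–188, 322–343), and the handle is in. The wrist view has the lid's top edge on my prediction. I'll work out the lever angle from the tongue-tip pixels.

```bash
python3 - <<'E'
from h import *
f=env.grab_frame("side"); m=env.trace(f,"lever")
print([ (d["score"],d["mask"].sum()) for d in m][:2])
M=m[0]["mask"]; ys,xs=np.nonzero(M); print("tongue bottom row",ys.max(), xs[ys>=ys.max()-1].mean(), "cols",xs.min(),xs.max())
for t in(-.05,0,.05,.1,.15,.2,.3):
    e=t+E0; n=np.array([np.sin(e),0,np.cos(e)])
    pts=[lever(t,.176)+[0,y,0]+o*n for o in(.0055,-.0055) for y in(.02,-.02)]
    print(t,np.round(proj(f,w(p,pts)),1).tolist())
print("obs top (230,217.3),(253.3,220) bottom (229.3,221.7),(251.7,224.3)")
E
```

```text
[(0.88, np.int64(922))]
tongue bottom row 224 240.74418604651163 cols 210 289
-0.05 [[227.1, 233.9], [251.1, 236.3], [227.1, 239.8], [250.9, 242.2]]
0 [[227.2, 229.0], [251.3, 231.3], [227.1, 235.1], [251.1, 237.5]]
0.05 [[227.4, 223.9], [251.5, 226.2], [227.2, 230.2], [251.2, 232.6]]
0.1 [[227.6, 218.7], [251.8, 221.1], [227.3, 225.2], [251.5, 227.5]]
0.15 [[227.9, 213.5], [252.1, 215.8], [227.5, 220.0], [251.7, 222.4]]
0.2 [[228.2, 208.1], [252.5, 210.4], [227.8, 214.8], [252.0, 217.1]]
0.3 [[229.0, 197.3], [253.4, 199.6], [228.5, 204.1], [252.8, 206.4]]
obs top (230,217.3),(253.3,220) bottom (229.3,221.7),(251.7,224.3)
```

The tongue reads about 0.1–0.12 rad, so it may not be fully locked. I'll press it down from above with shut fingers before doing the lid, and read the angle from where it stops.

```bash
python3 - <<'E'
from h import *
env.gripper_to(0.0,20)
env.goto(*pose([-.10,0,.40],0))
m=lever(0,.163)
env.goto(*pose(m+[0,0,.07],0))
P,_=pose(m+[0,0,-.012],0)
print(env.move_straight(P,rate=.05,force_limit=6)); s=st(); z=inv(s["position"]); print("first contact",z)
print(env.move_straight(P,rate=.04,force_limit=30)); s=st(); z=inv(s["position"]); print("stop",z,"top at 0 expected",m[2]+.0055)
env.move_straight(pose(m+[0,0,.07],0)[0],rate=.2)
f=env.grab_frame("side"); M=env.trace(f,"lever")[0]["mask"]; ys,xs=np.nonzero(M); print("bottom row",ys.max()); cv2.imwrite("pics/lv2.png",f["image"]); st()
E
```

```text
True
t 27.44 F [-0.5  1.4  4.4] open 0.008 ff 2.0 pos [ 0.5049 -0.068   0.2352]
first contact [-1.88262747e-01  2.81644174e-06  2.35200557e-01]
True
t 27.98 F [-2.5  0.4 11.4] open 0.004 ff 5.9 pos [ 0.5057 -0.0699  0.2212]
stop [-0.18991323 -0.00111869  0.22122265] top at 0 expected 0.22125471698113208
bottom row 236
t 28.57 F [-0.2 -0.9  0.3] open 0.007 ff 0.0 pos [ 0.5043 -0.0668  0.2843]
```

The lever was stuck at about 0.09 rad. It now sits at 0: it stopped at 0.2212 against 0.2213 expected, and stayed down. Now the lid.

```bash
python3 - <<'E'
from h import *
t0=q[7]
env.goto(*pose([-.10,0,.42],0)); env.gripper_to(1.0)
env.goto(*pose(lid(t0)+[.045,0,.10],-35,.019))
P,O=pose(lid(t0),-35,.019)
print(env.move_straight(P,O,rate=.1,force_limit=6)); st()
env.gripper_to(0.0,6); st()
f=env.grab_frame("side"); g=env.grab_frame("wrist")
c=np.zeros((420,800,3),np.uint8); c[:,:440]=cv2.resize(f["image"][60:200,190:337],(440,420)); c[:270,440:]=cv2.resize(g["image"],(360,270)); cv2.imwrite("pics/lid1.png",c)
E
```

```text
False
t 33.28 F [-0.1  0.  -0.6] open 1.004 ff 0.0 pos [0.5825 0.2889 0.277 ]
t 33.85 F [ 5.2 -1.  -0.1] open 0.711 ff 6.0 pos [0.5838 0.2887 0.2763]
```

View pics/lid1.png

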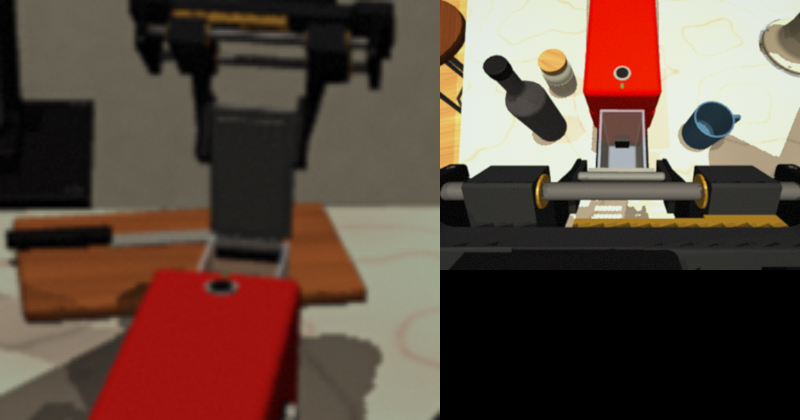

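The lid is pinched near its top corners: 61.9 mm between the pads, with a finger at each side edge. I'll lower it along the arc.

```bash
python3 - <<'E'
from h import *
t0=q[7]; off=np.array([0,-.0015,0])
for t in list(np.linspace(t0,.12,9)[1:])+[.05,0,-.03]:
    P,O=pose(lid(t)+off,-35*max(t,0)/t0,.019)
    hit=env.move_straight(P,O,rate=.06 if t>.1 else .025,force_limit=20 if t>.1 else 4); s=env.read_state()
    print(round(t,2),hit,np.round(s["force"],1),np.round(1e3*(inv(s["position"])-inv(P)),1),round(s["opening"],3))
    if hit: break
st()
f=env.grab_frame("side"); g=env.grab_frame("top")
c=np.zeros((420,800,3),np.uint8); c[:,:390]=cv2.resize(f["image"][100:240,190:320],(390,420)); c[:260,400:]=cv2.resize(g["image"][110:240,80:280],(400,260)); cv2.imwrite("pics/lid2.png",c)
E
```

```text
1.44 False [ 2.  -0.4 -2.5] [-0.2 -0.1 -0.3] 0.713
1.25 False [ 1.1  0.5 -3.3] [ 0.2 -0.  -0.3] 0.716
1.06 False [ 2.2  1.5 -3.1] [ 0.3  0.  -0.3] 0.71
0.88 False [ 0.8  3.  -3.5] [ 0.4  0.  -0.1] 0.714
0.69 False [ 1.3  3.2 -3.6] [0.4 0.1 0.1] 0.711
0.5 False [ 0.2  4.2 -2.3] [0.3 0.1 0.4] 0.713
0.31 False [ 0.1  4.6 -2.1] [0.2 0.1 0.5] 0.713
0.12 False [-0.4  2.5 -1.3] [-0.   0.1  0.5] 0.711
0.05 True [ 0.6 -0.9  2.9] [-0.1  0.1  0.7] 0.711
t 37.29 F [ 0.6 -0.9  2.9] open 0.711 ff 6.0 pos [0.5683 0.2179 0.1996]
```

View pics/lid2.png

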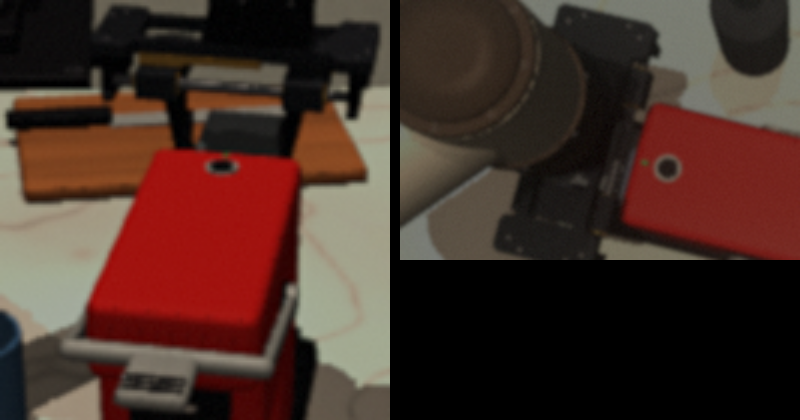

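The force rose by 4 N at about 0.06 rad. That could be contact or just rubbing, so I'll keep lowering gently, still holding.

```bash
python3 - <<'E'
from h import *
off=np.array([0,-.0015,0])
for t in(.03,0.01,-.01,-.03):
    P,O=pose(lid(t)+off,0,.019)
    hit=env.move_straight(P,O,rate=.02,force_limit=9); s=env.read_state()
    print(t,hit,np.round(s["force"],1),np.round(1e3*(inv(s["position"])-inv(P)),1),s["position"][2])
    if hit or s["force"][2]>9: break
f=env.grab_frame("side"); im=f["image"].copy()
M=env.trace(f,"lid"); print([(round(d["score"],2),d["mask"].sum(),np.nonzero(d["mask"])[0].min(),np.nonzero(d["mask"])[0].max()) for d in M[:1]])
for t in(0,.05,.1): print(t,np.round(proj(f,w(p,[lid(t,r)+[0,y,.003] for r in(0,.101) for y in(.031,-.031)])),1).tolist())
print(np.round(proj(f,w(p,[[.075,.05,.24],[.075,-.05,.24]])),1))
st()
E
```

```text
0.03 False [-2.2  0.2  4.3] [-0.1  0.   0.9] 0.19826478597700267
0.01 False [-2.5  0.9  6.6] [-0.1  0.   1.3] 0.19708325066061338
-0.01 False [-2.4  0.6  7.4] [-0.   0.   1.5] 0.19571934186574075
-0.03 False [-3.2  1.   7.7] [ 0.  -0.   1.6] 0.19429978381687293
[(0.87, np.int64(343), np.int64(136), np.int64(151))]
0 [[258.8, 137.5], [286.1, 139.7], [250.9, 157.1], [280.2, 159.6]]
0.05 [[258.8, 137.5], [286.1, 139.7], [250.9, 154.9], [280.3, 157.4]]
0.1 [[258.8, 137.5], [286.1, 139.7], [250.9, 152.6], [280.4, 155.1]]
[[241.2 147.8]
 [289.4 151.7]]
t 38.49 F [-3.6  0.1  7.6] open 0.707 ff 6.0 pos [0.5685 0.2183 0.1943]
```

The upward force levels off at 7.7 N, which is the pads slipping, so the lid is resting on the tank. I'll release, retreat and check.

```bash
python3 - <<'E'
from h import *
env.gripper_to(1.0); s=st()
P=np.array(s["position"]); env.move_straight(P+[0,0,.15],rate=.15)
env.goto([.40,-.25,.40],[180,0,-12.]) if env.inverse_kinematics([.40,-.25,.40],[180,0,-12.]) is not None else print("no ik")
st()
f=env.grab_frame("side"); g=env.grab_frame("top")
M=env.trace(f,"lid"); print([(round(d["score"],2),d["mask"].sum(),np.nonzero(d["mask"])[0].min(),np.nonzero(d["mask"])[0].max()) for d in M[:1]])
L=env.trace(f,"lever")[0]["mask"]; print("lever bottom",np.nonzero(L)[0].max())
for t in("cup","flask","jar","mug","lid","holder_front"): print(t,[np.round(d["xyz"],3).tolist() for d in env.search_frame(f,t)[:1]])
c=np.zeros((560,800,3),np.uint8); c[:,:390]=cv2.resize(f["image"][120:306,190:320],(390,560)); c[:260,400:]=cv2.resize(g["image"][110:240,80:280],(400,260)); cv2.imwrite("pics/end.png",c)
E
```

```text
t 39.24 F [-0.2 -1.4 -0.2] open 0.999 ff 0.0 pos [0.5685 0.2183 0.1926]
t 42.47 F [ 0.8  0.1 -1. ] open 1.002 ff 0.0 pos [ 0.4002 -0.2498  0.3997]
[(0.76, np.int64(408), np.int64(135), np.int64(151))]
lever bottom 236
cup [[0.53, 0.004, 0.072]]
flask [[0.713, 0.079, 0.134]]
jar [[0.676, -0.033, 0.068]]
mug [[0.371, 0.165, 0.06]]
lid [[0.578, 0.256, 0.223]]
holder_front [[0.522, -0.005, 0.145]]
```

View pics/end.png

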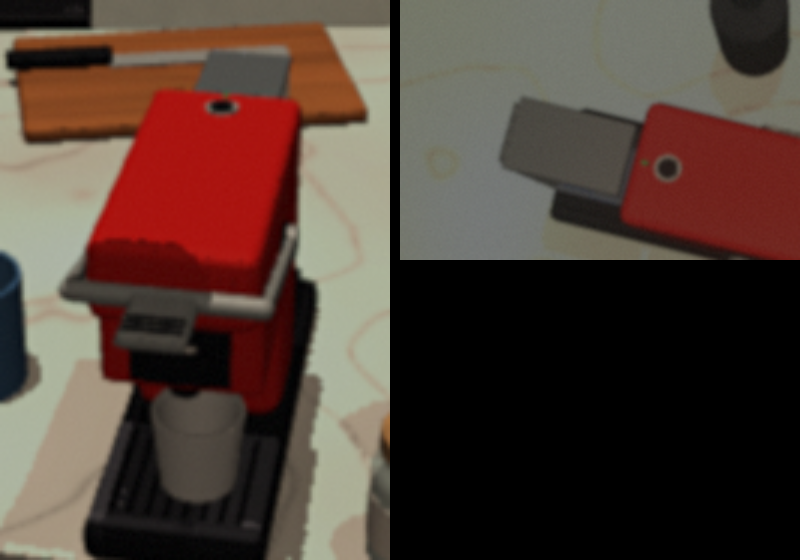

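The final view shows the lid flat on the tank at (243,75), the lever fully down with its tongue at (155,335), the holder in, and the cup and other objects in place.

```bash
python3 -c "
from workcell import env
print(env.close_job())"
```

```text
the job is handed in; nothing more can be done
None
```

The machine is ready to brew and the job is handed in after about 43 s: holder home, lever fully down after a second press, lid lowered gently and shut, and the cup, flask, jar and mug left where they were.

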